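# Offer the hold-down arm up to its hinge block, pin laid ready

### The arm

A 6-joint arm with a two-finger parallel gripper is mounted at the origin on a cart in front of the work surface, level with it; the furniture and walls round the work are solid. World frame = base frame: x ahead of the robot, y to its left, z up, the work surface at z = 0. Lengths are in m, angles in rad, forces in N, time in s.
With the tool pointing down it reaches from about 0.225 to 0.875 m from the base axis. Payload 3.4 kg.
Tool frame: the origin (TCP) lies on the centre line of the jaws, within the pads' length; the fingertips stand 17 mm ahead of it and the grasp point (between the pads) lies 2 mm behind it (nose_length is the distance from the TCP to the fingertips, in m); z points along the fingers, y is the line along which they close (so a half turn about z gives the same grasp; the last joint's range is limited). The gripper opens to 85 mm and grips with 20 to 120 N. Pads are 22 mm wide; open, the fingers measure 114 mm over their backs; the gripper's body (76 mm by 85 mm) begins 54 mm behind the grasp point. The pads swing forward as they close: fully open they stand 13 mm farther back than shut.
Start: joints at [-1.239, 0.276, 1.505, -0, 1.361, -0.121], TCP at [0.252, -0.517, 0.248] pointing down, gripper open.
Joint ranges: [-2.89, 2.89], [-0.75, 2.08], [0.22, 2.7], [-1.18, 4.32], [0.11, 2.71], [-2.7, 2.7]. Speed limits (rad/s): [2.57, 2.57, 3.14, 3.14, 3.14, 3.14].

### API

Orientations are given as a unit quaternion [w, x, y, z].
In Python, from rig import get_state, get_image, sign_off, find_in, place_of, nose_length gives the robot as it stands.
- The arm moves only by the tool apply_moves, never from a script. Its argument "deltas" is one flat list of numbers, 5 for each row, row after row: the finger opening in mm, from 0 to 85.4, then the shift along the tool's x, y, z in mm, then the turn about the tool's z in degrees. A call has 1 to 12 rows; each row is the pose to reach, as a shift and turn from the pose commanded when the call began, along the tool's axes at that moment; what a row does not reach only later rows make up. A row lasts 1/12 s, in which the tool goes at most 41.7 mm and 7.16 degrees, less where a joint would pass 70% of its speed; a pose out of reach is approached as far as the arm can. A call with a gripper value outside its range is refused whole. The fingers move at their own pace and stop on an object; "squeeze" is the grip in N (left out, the last holds). Time passes only in rows, so rows that repeat a pose let the fingers close. It gives the time, the measured TCP pose, the force, the opening and the grip force at its end, in the units of the state.
- get_state(): the state, without advancing time (a new reading comes with each control period).
- get_image(name): name is "scene" or "top"; returns a dict with "frame" (420x560x3 uint8, red, green, blue), "K" (3x3 intrinsics, pixels), "position" and "orientation" of the camera in the world. Camera axes: x right, y down, z forward; pixel columns grow to the right and rows downward; lengths in m; the calibration is good to about 2 mm. A picture is of the moment at which its call begins. There is no depth.
- sign_off(): hands the job in; it is judged then, once.
Trained networks look in a picture, given as the dict that the camera call returned (one of the last four; its "shot" number tells which), for a name from the list of things; names that differ only in an ending like _2 or _b are one class to them, and where a whole thing is asked for, a point or a joint stands for the part that bears it (a point fixed in the world has none). Each returns a list of dicts, best first, with "score" (0 to 1); they miss things now and then, are a little off and sometimes report something else, mostly with a low value. They report only what shows in the picture. A call takes as long as a camera call. They do not tell look-alikes from the thing itself.
- find_in(query, picture): "point" ([column, row] in pixels, amid what is visible of it).
- place_of(query, picture): "point" ([column, row] in pixels: a listed point, or the origin of a listed thing).
The state is a dict: "clock": time; "qpos": joint angles; "qd": joint speeds; "effort": joint torques, N m; "position": TCP position; "ee_rot": TCP orientation; "contact_force": force on the tool from outside, world axes, zero at the start; "moment": the same for the moment, N m; "width": finger opening in m; "gripper_force": force on a finger pad.
Only numpy, scipy, OpenCV 4.12 (cv2) and the standard library are available. Lean on these libraries where they do the work, as an engineer would, in place of code of your own. Each camera call takes 0.05 s, during which the arm holds its last target. There are 200 camera calls.

### The job

Get the test jig's hold-down arm ready for pinning: first lay the hinge pin in the raised two-post cradle on the hinge block, lying in both notches in line with the knuckles, and let go of it. Then pick up the arm, lower its knuckle into the seat between the block's two knuckles so that all the holes line up, with the arm sticking out level, and finish still holding it there in the gripper, without letting go. Do not knock the flux bottle over.

Things in the scene. Friction and masses are not known exactly. Their poses are not given: they have to be found in the camera images.
- jamb: Hinge block fixed to the bench: base plate (x -33..57, y -55..135, 10 mm thick), aluminium block, two steel knuckles (tubes 26 mm outside, 15 mm hole, 18 mm long) and, at its +y side, the pin cradle. Origin on the bench below mid-gap of the knuckles; y = hinge axis towards the cradle, -x = open side where the arm sticks out, z up. Yaw within 15 degrees of the bench's. Nothing above 91 mm.
- jamb_hole (a point): Point on the hinge axis midway between the two fixed knuckles, 78 mm above the bench; axes as the jamb. The gap between the knuckles is 32 mm (along y). Under it a V seat (45 degree flanks facing up, reaching 4 mm below the axis at 15 mm either side in x) carries the arm's 26 mm knuckle exactly on the axis.
- cradle (a point): Where the pin's middle belongs: on the hinge axis, 78 mm above the bench, 84 mm along +y from jamb_hole; axes as the jamb. The cradle is two posts, 8 mm thick, centred 27 mm either side along y, each with a V notch 18 mm wide at the mouth, its tips 3 mm above the axis; the 9 mm pin rests in them exactly at this height. Between the posts (46 mm clear) only the base plate, 68 mm lower.
- pin: Plain straight dark steel hinge pin, 9 mm in diameter, 80 mm long, alike at both ends, lying on the bench; its long axis is its y axis.
- pin_mid (a point): Centre of the pin, on its axis, half-way along; y axis along the pin (it may roll about it). Lying on the bench it is 4.5 mm high.
- clamp_arm: Loose hold-down arm, 113 mm long, about 0.12 kg: aluminium bar 75 (x) x 16 (y) x 34 mm (z) standing on the bench; at its +x end a hinge leaf (plate 26 mm wide, 4 mm thick, top 16 mm up) with one knuckle (tube along y, 26 mm outside, 15 mm hole, 26 mm long). Origin at its underside: bar x -45..30, leaf from x 8, knuckle centre x 55, z 13 mm; a 5 mm screw head on top at x 22.
- bar_grip (a point): Good place to grip the bar from above, across its 16 mm width: on its middle plane, 22 mm above its underside, 71 mm behind the knuckle centre (body x -16 mm); x axis points along the bar to the knuckle, y across it, z up.
- leaf_hole (a point): Centre of the arm's knuckle hole: 71 mm along +x from bar_grip and 9 mm lower; y axis = its hole's axis. It belongs at jamb_hole, with x and y axes the same way as those.
- flux_bottle: Small bottle standing upright on the bench, 36 mm across, 66 mm tall; origin under its centre. It is a bystander.
- station_top (a point): Top of the black soldering station, 175 mm above the bench: fixed, a box about 150 x 190 mm (turned 24 degrees clockwise) centred here. It stands between the loose parts (to its right) and the hinge block (to its left): carry things over it or round its front. Right of it a wall unit hangs 0.66 m above the bench from x 0.566 m on.
Not all that is in view belongs to the job. There is more than one size of the clamp_arm; the job needs the larger.

How it is judged:
On the way, in this order (a step that is already met when the one before it is completed fails the run):
1. the pin lies in both notches of the cradle, let go (x of pin_mid in the frame of cradle between -0.003 and 0.003 m and y of pin_mid in the frame of cradle between -0.01 and 0.01 m and z of pin_mid in the frame of cradle between -0.003 and 0.003 m and angle between the y axis of pin_mid and the y axis of cradle, either way round below 0.08 rad and contact force between the fingers and pin below 0.2 N), for 0.3 s.
2. the arm's knuckle is between the block's knuckles with the holes in line, the arm held level (x of leaf_hole in the frame of jamb_hole between -0.0025 and 0.0025 m and y of leaf_hole in the frame of jamb_hole between -0.004 and 0.004 m and z of leaf_hole in the frame of jamb_hole between -0.0025 and 0.0025 m and angle between the y axis of leaf_hole and the y axis of jamb_hole, either way round below 0.08 rad and angle between leaf_hole's own z axis and vertical below 0.12 rad and contact force between the fingers and clamp_arm above 1 N), for 0.2 s.
At the end, for the whole second after the job is handed in: Arm held at rest in the gripper (over 1 N), level to 0.12 rad, hole within 2.5 mm of the hinge axis (x, z), 4 mm of mid-gap, parallel to 0.08 rad; pin, not touched by fingers, in both notches: within 3 mm of the axis, 10 mm along it, parallel to 0.08 rad (all of step 1 and all of step 2 and linear speed of clamp_arm below 0.02 m/s); the arm keeps its last pose, push and grip.
It fails at once if the flux bottle is knocked over (angle between flux_bottle's own z axis and vertical above 0.6 rad).
It also fails if it takes over 72 s, if anything falls off the work surface, if the arm or the gripper's body presses on something with over 40 N, if the wrist force passes 120 N, or if a joint passes its speed limit or range.

## Working session

There is one attempt and no reset: what is moved stays moved. The work goes in short steps, Python scripts to look and compute and a tool call to move; the robot and the scene stay as the last step left them, time stands still between calls to the robot, and variables do not carry over. Pictures are saved under pics/ and viewed, at most 10 in all, crops included, and the job is handed in when it is done.

Besides the shell and the picture viewer there is one more tool, called after "Emit:" by a JSON object that holds its "fn" and its "kwargs", one argument or row to a line. apply_moves: Moves the arm, as the interface text tells. Its arguments: {"type":"object","properties":{"deltas":{"type":"array"},"squeeze":{"type":"number"}},"required":["deltas"]}

```bash
mkdir -p pics; ls; cat > h.py <<'E'
import numpy as np, cv2
from rig import *
from scipy.spatial.transform import Rotation as R
def rot(q): return R.from_quat([q[1],q[2],q[3],q[0]]).as_matrix()
def ray(p,uv):
    d=rot(p["orientation"])@np.linalg.inv(p["K"])@np.array([uv[0],uv[1],1.]); return np.array(p["position"]),d
def onz(p,uv,z):
    o,d=ray(p,uv); return o+d*(z-o[2])/d[2]
def proj(p,X):
    c=rot(p["orientation"]).T@(np.array(X)-p["position"]); c=p["K"]@c; return c[:2]/c[2]
def save(p,n): cv2.imwrite("pics/"+n,p["frame"][:,:,::-1])
E
python3 - <<'E'
from h import *
np.set_printoptions(precision=4,suppress=True)
print({k:np.round(v,3) for k,v in get_state().items()},nose_length)
ps={n:get_image(n) for n in("scene","top")}
zs=dict(pin_mid=.0045,clamp_arm=0,bar_grip=.022,leaf_hole=.013,jamb_hole=.078,cradle=.078,jamb=0,flux_bottle=0,station_top=.175)
for n,p in ps.items():
    save(p,n+"0.png"); print(n,p["position"],rot(p["orientation"])[:,2],p["K"][0])
    for q,z in zs.items():
        for r in place_of(q,p)[:3]: print(q,np.round(r["score"],2),np.round(r["point"],1),onz(p,r["point"],z)[:2])
E
```

```text
pics
{'clock': np.float64(0.0), 'qpos': array([-1.239,  0.277,  1.506,  0.   ,  1.361, -0.121]), 'qd': array([-0.   , -0.002, -0.001, -0.002, -0.   ,  0.001]), 'effort': array([  0.001, -41.677, -24.58 ,   0.   ,   0.011,  -0.   ]), 'position': array([ 0.251, -0.517,  0.247]), 'ee_rot': array([-0.001,  0.974,  0.224, -0.   ]), 'contact_force': array([ 0.203, -0.182,  0.341]), 'moment': array([ 0.022, -0.004, -0.001]), 'gripper_force': np.float64(0.0), 'width': np.float64(0.085)} 0.017
scene [-0.5523 -0.8026  0.913 ] [ 0.6815  0.5154 -0.5195] [516.9236   0.     284.5193]
pin_mid 0.55 [325.  270.4] [ 0.4373 -0.1932]
clamp_arm 0.6 [251.8 211.1] [0.5717 0.1866]
jamb_hole 0.86 [255.6 190.3] [0.5848 0.176 ]
cradle 0.66 [226.4 185.6] [0.5537 0.2778]
jamb 0.7 [252.7 212.1] [0.5685 0.18  ]
flux_bottle 0.57 [252.2 254.7] [0.3807 0.027 ]
station_top 0.77 [298.5 181.7] [ 0.5677 -0.0103]
top [ 0.2158 -0.0222  1.5735] [ 0.1735 -0.0142 -0.9847] [510.2748   0.     277.3304]
pin_mid 0.62 [326.8 222.2] [ 0.4421 -0.1983]
clamp_arm 0.8 [372.4 213.6] [ 0.4692 -0.3425]
clamp_arm 0.67 [357.1 253.5] [ 0.3446 -0.2901]
clamp_arm 0.39 [207.5 184.1] [0.5661 0.1745]
bar_grip 0.63 [375.9 216.6] [ 0.4562 -0.3485]
bar_grip 0.55 [352.7 255.1] [ 0.3381 -0.2728]
bar_grip 0.53 [263.8 170.6] [ 0.6036 -0.0032]
leaf_hole 0.48 [363.9 244.2] [ 0.372  -0.3098]
leaf_hole 0.45 [372.5 217.7] [ 0.4542 -0.3396]
jamb_hole 0.61 [204.1 178.9] [0.5648 0.1752]
jamb_hole 0.59 [371.7 215.9] [ 0.4497 -0.3242]
cradle 0.67 [173.4 181.3] [0.5578 0.2668]
cradle 0.6 [264.3 172.4] [ 0.584  -0.0053]
jamb 0.95 [209.5 183.3] [0.5687 0.1683]
flux_bottle 0.44 [253.3 239.6] [0.3897 0.0302]
station_top 0.64 [263.4 172.2] [ 0.5607 -0.0039]
```

```bash
python3 - <<'E'
from h import *
t=cv2.imread("pics/top0.png"); s=cv2.imread("pics/scene0.png")
cv2.imwrite("pics/topc.png",cv2.resize(t[130:300,140:440],None,fx=2.66,fy=2.66,interpolation=cv2.INTER_CUBIC))
cv2.imwrite("pics/scc.png",cv2.resize(s[140:380,180:500],None,fx=2.5,fy=2.5,interpolation=cv2.INTER_CUBIC))
E
```

```text
(no output)
```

View pics/topc.png

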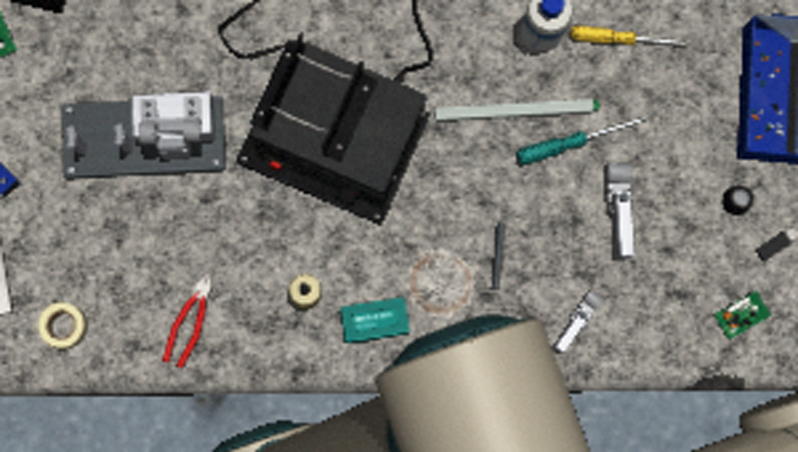

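View pics/scc.png

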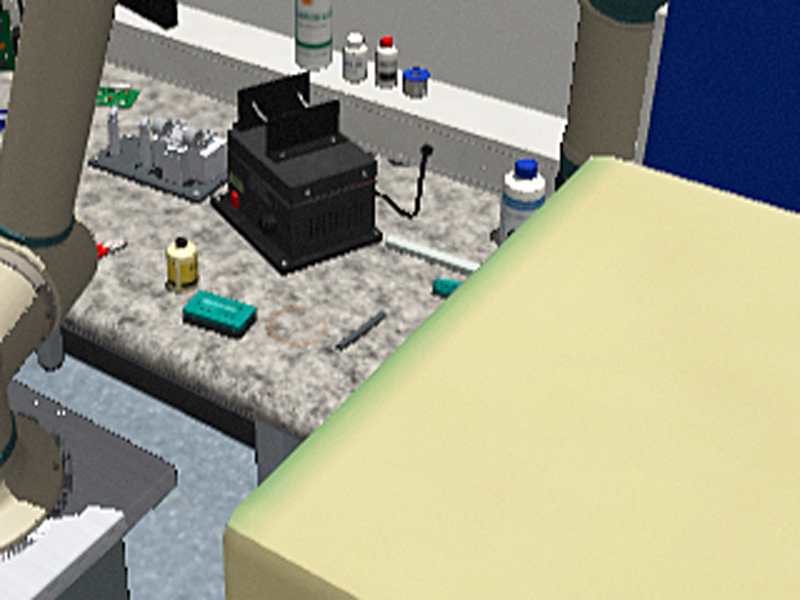

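Top crop (×2.66, offset 140,130): the hinge block is at full-image pixel ~(190,181), the pin at (327,226), and the yellow flux bottle at (254,239). Candidates for clamp_arm are the long one at ~(373,210) and the short one at ~(357,252). The long one fits, since it is about 37 px ≈ 113 mm long. I'll confirm that in an enlarged crop.

```bash
python3 - <<'E'
import cv2,numpy as np
t=cv2.imread("pics/top0.png")
a=cv2.resize(t[162:202,160:230],None,fx=8,fy=8,interpolation=cv2.INTER_CUBIC)
b=cv2.resize(t[186:256,350:384],None,fx=7,fy=7,interpolation=cv2.INTER_CUBIC)
c=cv2.resize(t[208:244,310:342],None,fx=7,fy=7,interpolation=cv2.INTER_CUBIC)
m=np.zeros((600,800,3),np.uint8); m[:320,:560]=a; m[:490,562:800]=b; m[330:330+252,:224]=c
cv2.imwrite("pics/enl.png",m)
E
```

```text
(no output)
```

View pics/enl.png

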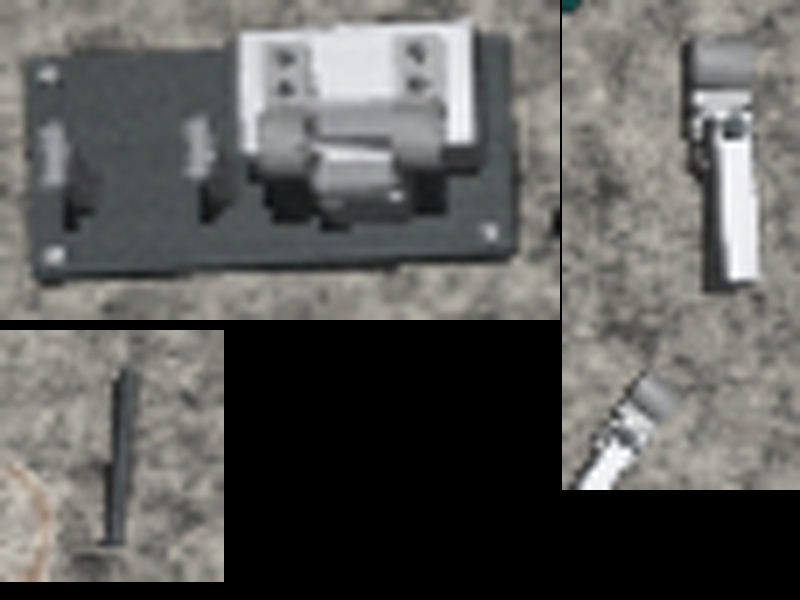

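The enlarged crop confirms it. The upper-right arm (knuckle ~(373,194), bar end ~(375,226)) is clearly the larger one. The small one is below it at ~(358,250). Next I compute poses from these picks.

```bash
cat >> h.py <<'E'
from scipy.optimize import least_squares
def fit(p,obj,pix,x0):
    f=lambda v:np.concatenate([proj(p,[v[0]+np.cos(v[2])*o[0]-np.sin(v[2])*o[1],v[1]+np.sin(v[2])*o[0]+np.cos(v[2])*o[1],o[2]])-q for o,q in zip(np.array(obj)/1e3,pix)])
    r=least_squares(f,x0,loss="soft_l1"); return r.x,r.fun.reshape(-1,2)
E
python3 - <<'E'
from h import *
np.set_printoptions(precision=4,suppress=True)
p=get_image("top")
A=lambda x,y:((x+.5)/8-.5+160,(y+.5)/8-.5+162)
B=lambda x,y:((x-562+.5)/7-.5+350,(y+.5)/7-.5+186)
C=lambda x,y:((x+.5)/7-.5+310,(y-330+.5)/7-.5+208)
v,e=fit(p,[(57,135,10),(57,-55,10),(-33,-55,0),(-33,135,0),(13,34,78),(13,-34,78),(0,111,78),(0,57,78)],[A(25,57),A(512,33),A(515,258),A(38,280),A(260,108),A(442,103),A(55,150),A(199,148)],[.566,.175,0]); print("jamb",v,"\n",e)
c,s=np.cos(v[2]),np.sin(v[2]); print("cradle",v[0]-s*.084,v[1]+c*.084)
v,e=fit(p,[(-45,8,34),(-45,-8,34),(8,8,34),(8,-8,34),(68,13,13),(68,-13,13)],[B(727,282),B(760,282),B(720,150),B(752,150),B(694,37),B(752,38)],[.45,-.34,0]); print("arm",v,"\n",e)
c,s=np.cos(v[2]),np.sin(v[2]); print("grip",v[0]-c*.016,v[1]-s*.016)
v,e=fit(p,[(40,0,4.5),(-40,0,4.5)],[C(126,370),C(113,545)],[.44,-.2,0]);print("pin",v,e)
for q,z in(("pin_mid",.0045),("bar_grip",.022),("leaf_hole",.013)):
  for r in place_of(q,p)[:2]: print(q,r["score"],np.round(r["point"],1),onz(p,r["point"],z)[:2])
s=get_state();print(rot(s["ee_rot"]))
E
```

```text
jamb [0.5645 0.1769 0.0409] 
 [[ 0.1883 -0.5503]
 [-0.1906 -0.1962]
 [ 0.5906  0.2772]
 [-0.4934  0.2551]
 [ 0.0137  0.2138]
 [-0.0534 -0.1612]
 [-0.0508  0.3253]
 [ 0.0308 -0.2251]]
cradle 0.5610450886294578 0.26085753678575585
arm [ 0.4722 -0.3432  0.0015] 
 [[-0.3759 -0.4513]
 [ 0.1376 -0.4894]
 [-0.094   1.291 ]
 [ 0.5318  1.2557]
 [-0.0793 -0.3004]
 [-0.0835 -0.4953]]
grip 0.4562049577894535 -0.34317758071371934
pin [ 0.4311 -0.1976 -0.0981] [[ 0.0193 -0.2151]
 [-0.019   0.2112]]
pin_mid 0.66 [326.7 223.7] [ 0.4374 -0.1979]
pin_mid 0.49 [332.2 225.8] [ 0.4307 -0.2148]
bar_grip 0.61 [372.7 215.3] [ 0.4603 -0.3387]
bar_grip 0.5 [353.5 255.1] [ 0.3381 -0.2752]
leaf_hole 0.71 [254.6 239. ] [0.3901 0.0258]
leaf_hole 0.67 [373.8 196.8] [ 0.5202 -0.3463]
[[ 0.8992  0.4375  0.    ]
 [ 0.4375 -0.8992 -0.0001]
 [ 0.      0.0001 -1.    ]]
```

```bash
cat >> h.py <<'E'
def plan(x,y,z,yaw):
    """yaw (deg) of tool y axis in world; prints shift in tool axes (mm) and turn (deg)"""
    s=get_state(); M=rot(s["ee_rot"]); d=M.T@(np.array([x,y,z])-s["position"])*1e3
    cur=np.degrees(np.arctan2(M[1,1],M[0,1])); 
    print("t",round(float(s["clock"]),2),"pos",np.round(s["position"],4),"yaw",round(cur,2),"-> shift",np.round(d,1),"turn",round(-(yaw-cur),2),"w",round(float(s["width"]),4),"F",np.round(s["contact_force"],1))
E
python3 - <<'E'
from h import *
np.set_printoptions(precision=4,suppress=True)
p=get_image("top");q=get_image("scene")
B=lambda x,y:((x-562+.5)/7-.5+350,(y+.5)/7-.5+186)
v,e=fit(p,[(-45,8,34),(-45,-8,34),(68,13,13),(68,-13,13)],[B(727,282),B(760,282),B(694,37),B(752,38)],[.45,-.34,0]); print("arm",v,"\n",e)
a=onz(p,B(735.5,150),.034);b=onz(p,B(743.5,282),.034);print("bar dir",np.arctan2((a-b)[1],(a-b)[0]),a,b)
for u in((385,315),(337,347)): print("pin scene",onz(q,(u[0]/2.5+180-.3,u[1]/2.5+140-.3),.0045))
plan(.431,-.197,.1,-95.6)
E
```

```text
arm [ 0.4708 -0.3434  0.0018] 
 [[-0.2699 -0.0078]
 [ 0.2443 -0.0473]
 [ 0.0135  0.1274]
 [ 0.0104 -0.0699]]
bar dir 0.01914909360436878 [ 0.4842 -0.3424  0.034 ] [ 0.4258 -0.3435  0.034 ]
pin scene [ 0.4699 -0.2018  0.0045]
pin scene [ 0.3901 -0.189   0.0045]
t 1.3 pos [ 0.2516 -0.5171  0.2483] yaw -64.06 -> shift [ 301.4 -209.4  148.3] turn 31.54 w 0.0857 F [-0.2 -0.3 -0.1]
```

Emit:
{"fn": "apply_moves", "kwargs": {
  "deltas": [50, 301, -210, 148, 33, 50, 301, -210, 148, 33, 50, 301, -210, 148, 33, 50, 301, -210, 148, 33, 50, 301, -210, 148, 33, 50, 301, -210, 148, 33, 50, 301, -210, 148, 33, 50, 301, -210, 148, 33, 50, 301, -210, 148, 33, 50, 301, -210, 148, 33, 50, 301, -210, 148, 33, 50, 301, -210, 148, 33],
  "squeeze": 40
}}

```text
clock: 2.3
position: [0.4305, -0.1956, 0.1]
ee_rot: [-0.0, 0.998, -0.06, -0.0]
contact_force: [0.3, -0.6, 0.9]
width: 0.0503
gripper_force: 0.0
```

```bash
python3 - <<'E'
from h import *
plan(.4305,-.1965,.018,-97)
E
```

```text
t 2.3 pos [ 0.4305 -0.1956  0.1   ] yaw -96.88 -> shift [ 0.2  0.9 82. ] turn 0.12 w 0.0503 F [ 0.3 -0.6  0.9]
```

Emit:
{"fn": "apply_moves", "kwargs": {
  "deltas": [50, 0, 1, 35, 0, 50, 0, 1, 65, 0, 50, 0, 1, 81, 0, 30, 0, 1, 81, 0, 0, 0, 1, 81, 0, 0, 0, 1, 81, 0, 0, 0, 1, 81, 0, 0, 0, 1, 81, 0, 0, 0, 1, 81, 0, 0, 0, 1, 81, 0, 0, 0, 1, 81, 0, 0, 0, 1, 81, 0]
}}

```text
clock: 3.3
position: [0.4313, -0.1988, 0.0208]
ee_rot: [0.001, 0.998, -0.061, 0.002]
contact_force: [-1.5, -1.9, 6.7]
width: 0.0068
gripper_force: 39.7
```

Emit:
{"fn": "apply_moves", "kwargs": {
  "deltas": [0, 0, 0, -10, 0, 0, 0, 0, -30, 0, 0, 0, 0, -60, 0, 0, 0, 0, -80, 0, 0, 0, 0, -80, 0, 0, 0, 0, -80, 0]
}}

```text
clock: 3.8
position: [0.4309, -0.1978, 0.1005]
ee_rot: [0.001, 0.998, -0.061, 0.001]
contact_force: [0.4, 1.1, -1.2]
width: 0.0067
gripper_force: 39.3
```

```bash
python3 - <<'E'
from h import *
plan(.4305,-.1965,.018,-97)
p=get_image("top");q=get_image("scene")
t=p["frame"][190:270,280:370];s=q["frame"][220:300,280:370]
m=np.hstack([cv2.resize(i,None,fx=4.4,fy=4.4,interpolation=cv2.INTER_CUBIC) for i in(t,s)])
cv2.imwrite("pics/g1.png",m[:,:,::-1])
E
```

```text
t 3.8 pos [ 0.4309 -0.1978  0.1005] yaw -97.05 -> shift [-0.8 -1.4 82.5] turn -0.05 w 0.0067 F [ 0.4  1.1 -1.2]
```

View pics/g1.png

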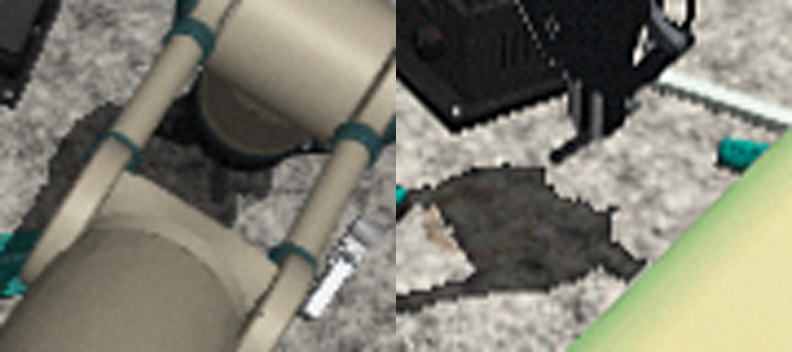

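```bash
python3 - <<'E'
from h import *
q=get_image("scene")
for z in(.078,.084,.09): print(z,proj(q,[.391,-.193,z]), onz(q,(316.6,255.2),z))
q=np.array(get_image("scene")["frame"])
plan(.50,.0,.26,-45)
plan(.561,.261,.26,2.3)
E
```

```text
0.078 [316.26421061 257.44192426] [ 0.39996831 -0.18815054  0.078     ]
0.084 [316.29771625 255.64114828] [ 0.39312578 -0.19256542  0.084     ]
0.09 [316.33137274 253.83226463] [ 0.38628325 -0.19698029  0.09      ]
t 4.0 pos [ 0.4293 -0.1969  0.0981] yaw -97.06 -> shift [  45.6 -204.3 -161.8] turn -52.06 w 0.0064 F [-0.3 -0.3  0.1]
t 4.0 pos [ 0.4293 -0.1969  0.0981] yaw -97.06 -> shift [  74.1 -470.8 -161.5] turn -99.36 w 0.0064 F [-0.3 -0.3  0.1]
```

Emit:
{"fn": "apply_moves", "kwargs": {
  "deltas": [0, 0, 0, -40, 0, 0, 0, 0, -80, -7, 0, 0, 0, -120, -14, 0, 2, -15, -160, -21, 0, 6, -40, -190, -28, 0, 12, -75, -200, -35, 0, 18, -112, -200, -42, 0, 24, -150, -200, -49, 0, 30, -188, -200, -56, 0, 36, -226, -200, -63, 0, 42, -264, -200, -70, 0, 48, -302, -200, -77]
}}

```text
clock: 5.0
position: [0.5148, 0.0982, 0.2978]
ee_rot: [-0.001, 0.818, 0.576, -0.001]
contact_force: [0.7, -0.2, 0.9]
width: 0.0062
gripper_force: 39.3
```

```bash
python3 - <<'E'
from h import *
plan(.561,.261,.15,2.3)
E
```

```text
t 5.0 pos [0.5148 0.0982 0.2978] yaw -19.7 -> shift [169.1 -11.  147.6] turn -22.0 w 0.0062 F [ 0.7 -0.2  0.9]
```

Emit:
{"fn": "apply_moves", "kwargs": {
  "deltas": [0, 40, -3, 0, -7, 0, 80, -6, 0, -14, 0, 120, -9, 20, -21, 0, 150, -11, 60, -22, 0, 169, -11, 95, -22, 0, 169, -11, 125, -22, 0, 169, -11, 147, -22, 0, 169, -11, 147, -22, 0, 169, -11, 147, -22]
}}

```text
clock: 5.75
position: [0.5614, 0.2585, 0.1499]
ee_rot: [-0.001, 0.695, 0.719, -0.002]
contact_force: [1.0, 0.2, 0.4]
width: 0.0066
gripper_force: 39.3
```

```bash
python3 - <<'E'
from h import *
plan(.561,.261,.094,2.3)
p=get_image("top");q=get_image("scene")
t=p["frame"][140:220,140:230];s=q["frame"][135:215,190:280]
m=np.hstack([cv2.resize(i,None,fx=4.4,fy=4.4,interpolation=cv2.INTER_CUBIC) for i in(t,s)])
cv2.imwrite("pics/g2.png",m[:,:,::-1])
plan(.561,.261,.094,2.3)
E
```

```text
t 5.75 pos [0.5614 0.2585 0.1499] yaw 1.96 -> shift [ 2.6 -0.1 55.9] turn -0.34 w 0.0066 F [1.  0.2 0.4]
t 5.85 pos [0.5637 0.2588 0.1536] yaw 1.92 -> shift [ 2.2 -2.8 59.5] turn -0.38 w 0.0062 F [ 0.8 -0.1  0.8]
```

View pics/g2.png

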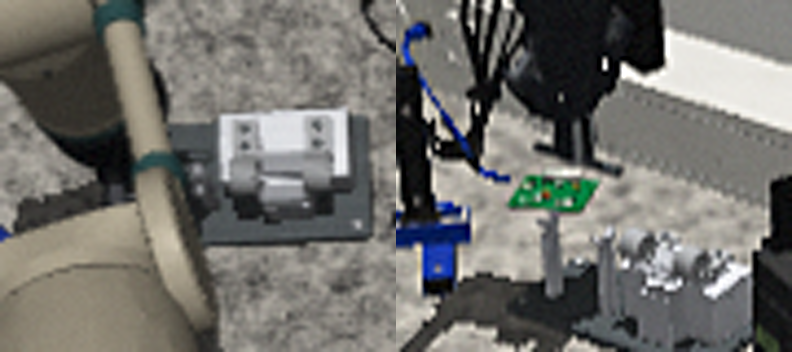

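```bash
python3 - <<'E'
from h import *
q=get_image("scene")
print("cam cradle tips", proj(q,[.561,.261,.081]), "posts",proj(q,[.561-.0011,.261+.027,.081]),proj(q,[.561+.0011,.261-.027,.081]))
for z in(.13,.134,.138):
  print(z,"pin mid",proj(q,[.562,.2587,z]),"ends",proj(q,[.5605,.2987,z]),proj(q,[.5635,.2187,z]))
S=[get_state()]
for _ in range(6): get_image("top"); S.append(get_state())
print(np.mean([s["position"] for s in S],0),np.std([s["position"] for s in S],0))
m=rot(S[-1]["ee_rot"]); print(m)
E
```

```text
cam cradle tips [231.50984694 185.32607026] posts [225.31448846 183.27368239] [237.79972443 187.40977024]
0.13 pin mid [231.19375079 172.41271624] ends [221.94126482 169.46862115] [240.6603269  175.42493374]
0.134 pin mid [231.10855513 171.33581044] ends [221.84592446 168.40037239] [240.58577396 174.33925404]
0.138 pin mid [231.02315229 170.25628582] ends [221.75035489 167.3295553 ] [240.51103763 173.25090356]
[0.56360065 0.25876809 0.15413174] [3.87262650e-04 5.37394093e-05 3.96867630e-04]
[[-3.35834430e-02  9.99434215e-01  1.84429322e-03]
 [ 9.99435796e-01  3.35824741e-02  5.53852267e-04]
 [ 4.91602977e-04  1.86185293e-03 -9.99998146e-01]]
```

Emit:
{"fn": "apply_moves", "kwargs": {
  "deltas": [0, 4, -2, 20, 0, 0, 4, -2, 40, 0, 0, 4, -2, 48, 0, 0, 4, -2, 52, 0, 0, 4, -2, 54, 0, 0, 4, -2, 54, 0, 0, 4, -2, 54, 0]
}}

```text
clock: 6.78
position: [0.5612, 0.2628, 0.0992]
ee_rot: [0.0, 0.695, 0.719, 0.001]
contact_force: [-0.1, -0.1, -0.1]
width: 0.0069
gripper_force: 39.3
```

```bash
python3 - <<'E'
from h import *
plan(.561,.263,.094,2.3)
p=get_image("scene")
cv2.imwrite("pics/g3.png",cv2.resize(p["frame"][155:215,190:270],None,fx=9,fy=9,interpolation=cv2.INTER_CUBIC)[:,:,::-1])
plan(.561,.263,.094,2.3)
E
```

```text
t 6.78 pos [0.5612 0.2628 0.0992] yaw 1.94 -> shift [ 0.2 -0.2  5.2] turn -0.36 w 0.0069 F [-0.1 -0.1 -0.1]
t 6.83 pos [0.5612 0.2629 0.0993] yaw 1.94 -> shift [ 0.1 -0.2  5.3] turn -0.36 w 0.0063 F [-0.1 -0.4 -0.5]
```

View pics/g3.png

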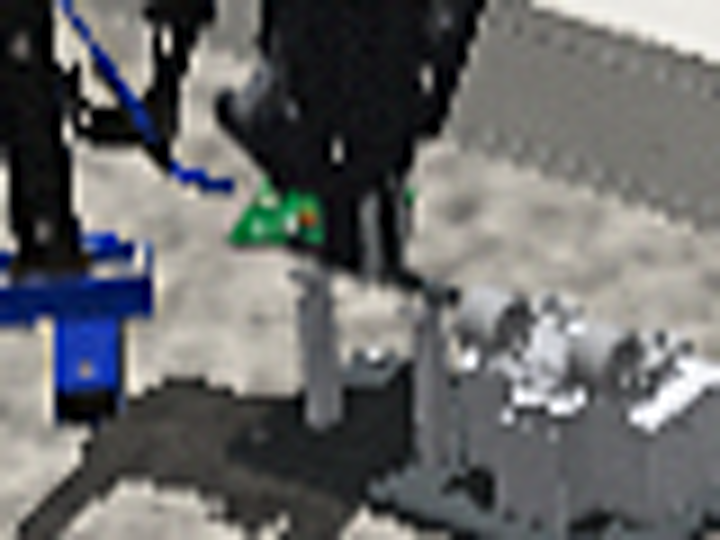

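The scene crop shows the pin spanning both posts. Its ends are at ~(290,245) and (455,297) in the crop and the post tips at (312,272) and (432,288). It is centred lengthwise and a few mm above the notches, so I lower it.

Emit:
{"fn": "apply_moves", "kwargs": {
  "deltas": [0, 0, 0, 2, 0, 0, 0, 0, 3, 0, 0, 0, 0, 4, 0, 0, 0, 0, 5, 0, 0, 0, 0, 5, 0]
}}

```text
clock: 7.25
position: [0.5602, 0.2628, 0.0946]
ee_rot: [-0.0, 0.695, 0.719, 0.0]
contact_force: [-2.4, -1.6, 6.2]
width: 0.0066
gripper_force: 39.9
```

Emit:
{"fn": "apply_moves", "kwargs": {
  "deltas": [12, 0, 0, 0, 0, 20, 0, 0, 0, 0, 30, 0, 0, 0, 0, 30, 0, 0, 0, 0, 30, 0, 0, 0, 0, 30, 0, 0, 0, 0]
}}

```text
clock: 7.75
position: [0.5605, 0.2627, 0.093]
ee_rot: [-0.0, 0.695, 0.719, -0.0]
contact_force: [1.0, 0.3, -0.3]
width: 0.0302
gripper_force: 0.0
```

```bash
python3 - <<'E'
from h import *
plan(.561,.263,.20,2.3)
p=get_image("scene")
cv2.imwrite("pics/g4.png",cv2.resize(p["frame"][155:215,190:270],None,fx=9,fy=9,interpolation=cv2.INTER_CUBIC)[:,:,::-1])
E
```

```text
t 7.75 pos [0.5605 0.2627 0.093 ] yaw 1.94 -> shift [   0.3    0.5 -107. ] turn -0.36 w 0.0302 F [ 1.   0.3 -0.3]
```

View pics/g4.png

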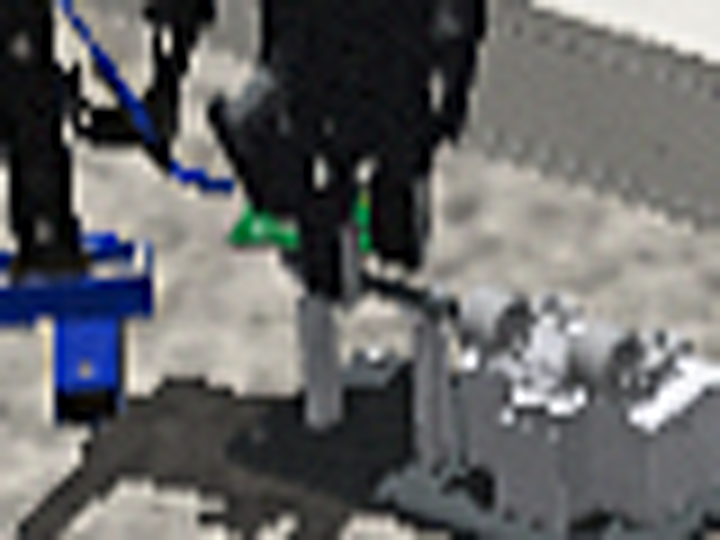

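Emit:
{"fn": "apply_moves", "kwargs": {
  "deltas": [30, 0, 0, -25, 0, 30, 0, 0, -60, 0, 30, 0, 0, -100, 0, 40, 0, 0, -140, 0, 40, -10, 0, -175, 7, 40, -35, -5, -200, 14, 40, -72, -13, -207, 21, 40, -112, -21, -207, 28, 40, -152, -30, -207, 35, 40, -192, -38, -207, 42, 40, -232, -46, -207, 49, 40, -272, -55, -207, 56]
}}

```text
clock: 8.8
position: [0.5141, -0.0127, 0.3004]
ee_rot: [0.0, 0.952, 0.306, 0.0]
contact_force: [1.2, 0.3, 0.1]
width: 0.0401
gripper_force: 0.0
```

```bash
python3 - <<'E'
from h import *
plan(.455,-.3434,.10,-89.7)
E
```

```text
t 8.8 pos [ 0.5141 -0.0127  0.3004] yaw -54.38 -> shift [-240.7  234.3  200.4] turn 35.32 w 0.0401 F [1.2 0.3 0.1]
```

Emit:
{"fn": "apply_moves", "kwargs": {
  "deltas": [45, -28, 27, 0, 7, 45, -56, 55, 0, 14, 45, -84, 82, 0, 21, 45, -112, 109, 10, 28, 45, -140, 136, 40, 35, 45, -168, 164, 75, 35, 45, -196, 191, 110, 35, 45, -222, 216, 145, 35, 45, -241, 234, 180, 35, 45, -241, 234, 200, 35, 45, -241, 234, 200, 35, 45, -241, 234, 200, 35]
}}

```text
clock: 9.8
position: [0.4544, -0.3421, 0.0962]
ee_rot: [-0.003, 1.0, 0.007, -0.003]
contact_force: [-0.0, 0.6, 0.5]
width: 0.0449
gripper_force: 0.0
```

```bash
python3 - <<'E'
from h import *
plan(.455,-.3434,.02,-89.7)
p=get_image("top");q=get_image("scene")
t=p["frame"][150:210,150:230];s=p["frame"][185:245,335:415]
m=np.vstack([cv2.resize(t,None,fx=5,fy=5,interpolation=cv2.INTER_CUBIC),cv2.resize(s,None,fx=5,fy=5,interpolation=cv2.INTER_CUBIC)])
n=np.zeros((600,800,3),np.uint8); n[:,:400]=m; n[:300,400:]=cv2.resize(q["frame"][155:215,190:270],None,fx=5,fy=5,interpolation=cv2.INTER_CUBIC)
cv2.imwrite("pics/g5.png",n[:,:,::-1])
plan(.455,-.3434,.02,-89.7)
E
```

```text
t 9.8 pos [ 0.4544 -0.3421  0.0962] yaw -89.21 -> shift [ 1.   1.7 76.2] turn 0.49 w 0.0449 F [-0.   0.6  0.5]
t 9.9 pos [ 0.4569 -0.3419  0.1002] yaw -89.1 -> shift [-1.9  1.6 80.2] turn 0.6 w 0.0448 F [-0.6 -0.1  1. ]
```

View pics/g5.png

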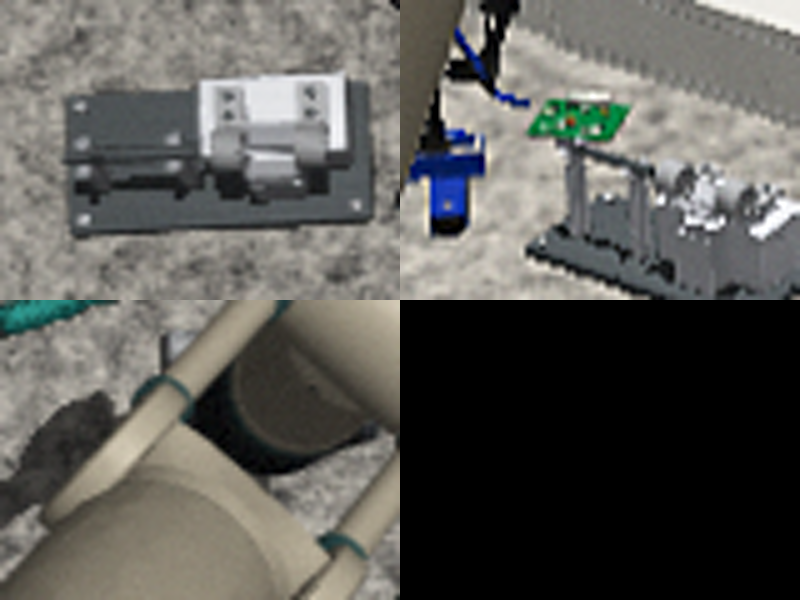

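The picture shows the pin lying in both notches, in line with the knuckles (top crop: x 65–195, row ~157). Now I grip the arm.

Emit:
{"fn": "apply_moves", "kwargs": {
  "deltas": [45, -1, 1.5, 30, 0.5, 45, -1, 1.5, 60, 0.5, 45, -1, 1.5, 79, 0.5, 30, -1, 1.5, 79, 0.5, 0, -1, 1.5, 79, 0.5, 0, -1, 1.5, 79, 0.5, 0, -1, 1.5, 79, 0.5, 0, -1, 1.5, 79, 0.5, 0, -1, 1.5, 79, 0.5, 0, -1, 1.5, 79, 0.5, 0, -1, 1.5, 79, 0.5],
  "squeeze": 80
}}

```text
clock: 10.82
position: [0.4572, -0.3442, 0.0233]
ee_rot: [0.001, 1.0, 0.004, 0.002]
contact_force: [0.0, 2.0, 7.4]
width: 0.0149
gripper_force: 79.7
```

```bash
python3 - <<'E'
from h import *
plan(.455,-.3434,.02,-89.7)
get_image("top");get_image("top")
plan(.455,-.3434,.02,-89.7)
E
```

```text
t 10.82 pos [ 0.4572 -0.3442  0.0233] yaw -89.57 -> shift [-2.2 -0.9  3.3] turn 0.13 w 0.0149 F [0.  2.  7.4]
t 10.92 pos [ 0.4572 -0.3442  0.0233] yaw -89.57 -> shift [-2.2 -0.8  3.3] turn 0.13 w 0.0144 F [-0.1  1.4  6.8]
```

Emit:
{"fn": "apply_moves", "kwargs": {
  "deltas": [0, 0, 0, -15, 0, 0, 0, 0, -45, 0, 0, 0, 0, -85, 0, 0, 0, 0, -125, 0, 0, 0, 0, -165, 0, 0, 0, 0, -205, 0, 0, 0, 0, -245, 0, 0, 0, 0, -277, 0, 0, 0, 0, -277, 0, 0, 0, 0, -277, 0]
}}

```text
clock: 11.75
position: [0.4565, -0.344, 0.3012]
ee_rot: [0.002, 1.0, 0.004, 0.002]
contact_force: [0.2, -0.1, -1.5]
width: 0.015
gripper_force: 78.6
```

```bash
python3 - <<'E'
from h import *
plan(.4956,.1741,.30,-87.66)
E
```

```text
t 11.75 pos [ 0.4565 -0.344   0.3012] yaw -89.56 -> shift [  43.1 -517.8   -0.9] turn -1.9 w 0.015 F [ 0.2 -0.1 -1.5]
```

Emit:
{"fn": "apply_moves", "kwargs": {
  "deltas": [0, 2, -25, 0, 0, 0, 5, -65, 0, 0, 0, 9, -105, 0, 0, 0, 12, -145, 0, -1, 0, 15, -185, 0, -1, 0, 19, -225, 0, -2, 0, 22, -265, 0, -2, 0, 25, -305, 0, -2, 0, 29, -345, 0, -2, 0, 32, -385, 0, -2, 0, 35, -425, 0, -2, 0, 39, -465, 0, -2]
}}

```text
clock: 12.75
position: [0.4897, 0.1237, 0.2964]
ee_rot: [0.0, 1.0, 0.021, -0.002]
contact_force: [0.0, -0.4, -1.6]
width: 0.0149
gripper_force: 78.5
```

Emit:
{"fn": "apply_moves", "kwargs": {
  "deltas": [0, 2, -25, 0, 0, 0, 4, -45, 20, 0, 0, 4, -52, 60, 0, 0, 4, -53, 100, 0, 0, 4, -53, 135, 0, 0, 4, -53, 150, 0, 0, 4, -53, 160, 0, 0, 4, -53, 160, 0, 0, 4, -53, 160, 0, 0, 4, -53, 160, 0]
}}

```text
clock: 13.58
position: [0.4941, 0.1751, 0.1393]
ee_rot: [-0.0, 1.0, 0.021, 0.001]
contact_force: [-0.1, -0.4, 0.1]
width: 0.0145
gripper_force: 78.6
```

```bash
python3 - <<'E'
from h import *
plan(.4956,.1741,.13,-87.66)
p=get_image("top");q=get_image("scene")
plan(.4956,.1741,.13,-87.66)
n=np.zeros((600,800,3),np.uint8)
n[:,:400]=cv2.resize(p["frame"][150:210,170:210],None,fx=10,fy=10,interpolation=cv2.INTER_CUBIC)
n[:,400:]=cv2.resize(q["frame"][150:225,225:275],None,fx=8,fy=8,interpolation=cv2.INTER_CUBIC)
cv2.imwrite("pics/g6.png",n[:,:,::-1])
for k,z in(("leaf_hole",.12),("jamb_hole",.078)):
  for i in(p,q):
    for r in place_of(k,i)[:2]: print(k,i["K"][0,0],r["score"],np.round(r["point"],1))
E
```

```text
t 13.58 pos [0.4941 0.1751 0.1393] yaw -87.57 -> shift [1.4 1.  9.3] turn 0.09 w 0.0145 F [-0.1 -0.4  0.1]
t 13.68 pos [0.4943 0.1751 0.1398] yaw -87.57 -> shift [1.3 1.1 9.8] turn 0.09 w 0.0148 F [-0.5  1.2 -0.9]
leaf_hole 510.2747590308662 0.7 [362.4 244.3]
leaf_hole 516.923557158828 0.75 [252.4 178.4]
jamb_hole 510.2747590308662 0.82 [205.3 179.7]
jamb_hole 516.923557158828 0.86 [250.3 190.5]
```

View pics/g6.png

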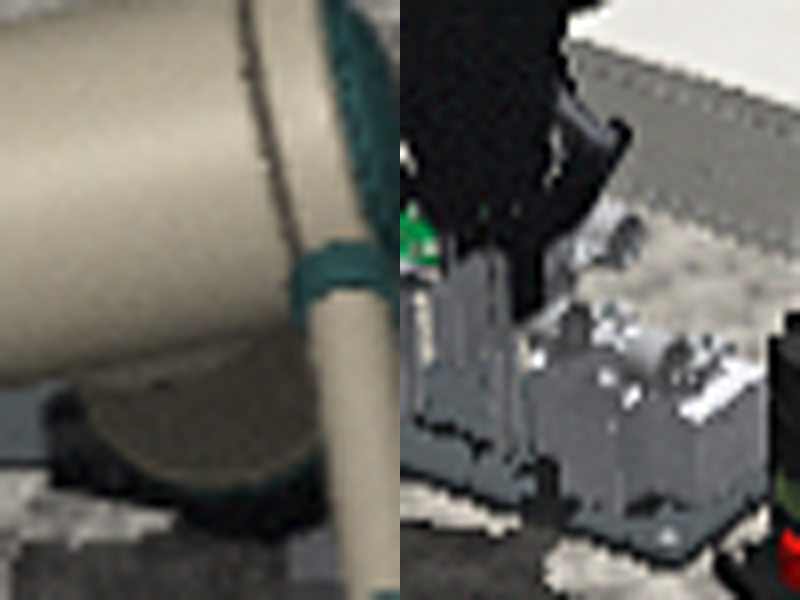

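```bash
python3 - <<'E'
from h import *
q=get_image("scene")
np.set_printoptions(precision=2,suppress=True)
def J(x,y,z): c,s=np.cos(.0409),np.sin(.0409); return [.5645+c*x-s*y,.1769+s*x+c*y,z]
f=lambda u,v:np.array([(u-400+.5)/8-.5+225,(v+.5)/8-.5+150])
c,s=np.cos(np.radians(2.43)),np.sin(np.radians(2.43))
tcp=np.mean([get_state()["position"]],0);print(tcp)
A=lambda x,y,z:[tcp[0]+c*(x)-s*y,tcp[1]+s*x+c*y,tcp[2]+z]
j=proj(q,J(0,-.034,.078)); a=proj(q,A(.069,-.013,-.010))
print("jamb face pred",j,"obs",f(680,352),f(680,352)-j)
print("arm face pred",a,"obs",f(628,237),f(628,237)-a)
print("px per mm: x",proj(q,A(.079,-.013,-.01))-a,"y",proj(q,A(.069,-.003,-.01))-a,"z",proj(q,A(.069,-.013,0))-a)
E
```

```text
[0.49 0.17 0.14]
jamb face pred [259.8  195.47] obs [259.56 193.56] [-0.23 -1.91]
arm face pred [253.23 180.2 ] obs [253.06 179.19] [-0.17 -1.01]
px per mm: x [ 1.86 -1.23] y [-2.47 -0.78] z [-0.15 -2.75]
```

Emit:
{"fn": "apply_moves", "kwargs": {
  "deltas": [0, 1.3, 1, 10, 0, 0, 1.3, 1, 20, 0, 0, 1.3, 1, 26, 0, 0, 1.3, 1, 30, 0, 0, 1.3, 1, 34, 0, 0, 1.3, 1, 37, 0, 0, 1.3, 1, 40, 0, 0, 1.3, 1, 40, 0]
}}

```text
clock: 14.6
position: [0.4942, 0.174, 0.0977]
ee_rot: [0.0, 1.0, 0.021, -0.0]
contact_force: [-0.2, 1.0, -0.8]
width: 0.0148
gripper_force: 78.6
```

Emit:
{"fn": "apply_moves", "kwargs": {
  "deltas": [0, 0, 0, 1, 0, 0, 0, 0, 2, 0, 0, 0, 0, 3, 0, 0, 0, 0, 4, 0, 0, 0, 0, 5, 0, 0, 0, 0, 6, 0, 0, 0, 0, 6, 0]
}}

```text
clock: 15.18
position: [0.4943, 0.174, 0.0921]
ee_rot: [0.0, 1.0, 0.021, -0.0]
contact_force: [0.3, -0.8, -1.1]
width: 0.0148
gripper_force: 78.6
```

Emit:
{"fn": "apply_moves", "kwargs": {
  "deltas": [0, 0, 0, 1, 0, 0, 0, 0, 1, 0, 0, 0, 0, 2, 0, 0, 0, 0, 2, 0, 0, 0, 0, 2, 0]
}}

```text
clock: 15.6
position: [0.4944, 0.174, 0.0902]
ee_rot: [0.0, 1.0, 0.021, -0.0]
contact_force: [0.3, 0.2, -0.3]
width: 0.0146
gripper_force: 78.6
```

Emit:
{"fn": "apply_moves", "kwargs": {
  "deltas": [0, 0, 0, 0.5, 0, 0, 0, 0, 1, 0, 0, 0, 0, 1, 0, 0, 0, 0, 1, 0]
}}

```text
clock: 15.93
position: [0.4944, 0.174, 0.0892]
ee_rot: [0.0, 1.0, 0.021, -0.0]
contact_force: [-1.2, 0.1, -0.2]
width: 0.0148
gripper_force: 78.6
```

Emit:
{"fn": "apply_moves", "kwargs": {
  "deltas": [0, 0, 0, 0.5, 0, 0, 0, 0, 1, 0, 0, 0, 0, 1, 0, 0, 0, 0, 1, 0]
}}

```text
clock: 16.27
position: [0.4944, 0.174, 0.0883]
ee_rot: [0.0, 1.0, 0.021, -0.0]
contact_force: [0.5, -0.5, -0.8]
width: 0.0146
gripper_force: 78.6
```

Emit:
{"fn": "apply_moves", "kwargs": {
  "deltas": [0, 0, 0, 0.5, 0, 0, 0, 0, 1, 0, 0, 0, 0, 1, 0, 0, 0, 0, 1, 0]
}}

```text
clock: 16.6
position: [0.4946, 0.174, 0.0876]
ee_rot: [0.0, 1.0, 0.021, 0.0]
contact_force: [-0.8, -0.4, 2.2]
width: 0.0145
gripper_force: 79.1
```

Emit:
{"fn": "apply_moves", "kwargs": {
  "deltas": [0, 0, 0, 0.5, 0, 0, 0, 0, 1, 0, 0, 0, 0, 1, 0, 0, 0, 0, 1, 0]
}}

```text
clock: 16.93
position: [0.4946, 0.1741, 0.0872]
ee_rot: [0.0, 1.0, 0.021, 0.001]
contact_force: [-3.8, -0.9, 8.6]
width: 0.0149
gripper_force: 80.0
```

```bash
python3 - <<'E'
from h import *
for _ in range(6):
  s=get_state(); print(np.round(s["contact_force"],1),np.round(s["moment"],2),np.round(s["position"],4)); q=get_image("scene")
E
```

```text
[-3.8 -0.9  8.6] [-0.1  -0.    0.03] [0.4946 0.1741 0.0872]
[-3.1 -0.6  8.3] [-0.12 -0.02  0.03] [0.4946 0.1741 0.0873]
[-2.1  0.5  7.3] [-0.02 -0.01  0.03] [0.4946 0.1741 0.0872]
[-2.1 -0.6  8.5] [-0.04 -0.01 -0.04] [0.4946 0.1741 0.0872]
[-2.8 -1.3  8.2] [-0.09 -0.01 -0.03] [0.4946 0.1741 0.0872]
[-2.1 -0.6  7.5] [-0.06  0.03 -0.01] [0.4946 0.174  0.0872]
```

Emit:
{"fn": "apply_moves", "kwargs": {
  "deltas": [0, 0.5, 0, 0, 0, 0, 1, 0, 0, 0, 0, 1, 0, 0, 0, 0, 1, 0, 0, 0]
}}

```text
clock: 17.57
position: [0.4946, 0.1741, 0.0872]
ee_rot: [0.0, 1.0, 0.021, -0.0]
contact_force: [-4.7, -1.3, 9.7]
width: 0.0145
gripper_force: 80.1
```

```bash
cat > f.py <<'E'
from h import *
F=[];M=[];P=[]
for _ in range(6):
  s=get_state(); F.append(s["contact_force"]);M.append(s["moment"]);P.append(s["position"]); q=get_image("scene")
print(np.round(np.mean(F,0),2),np.round(np.mean(M,0),3),np.round(np.mean(P,0),4),np.round(s["ee_rot"],4))
E
python3 f.py
```

```text
[-4.86 -0.85  9.75] [-0.088  0.193  0.036] [0.4946 0.174  0.0872] [ 1.000e-04  9.998e-01  2.140e-02 -5.000e-04]
```

Emit:
{"fn": "apply_moves", "kwargs": {
  "deltas": [0, -1, 0, 0, 0, 0, -2, 0, 0, 0, 0, -2, 0, 0, 0, 0, -2, 0, 0, 0]
}}

```text
clock: 18.2
position: [0.4946, 0.174, 0.0872]
ee_rot: [-0.0, 1.0, 0.021, 0.001]
contact_force: [-0.5, -1.0, 6.7]
width: 0.0149
gripper_force: 79.5
```

```bash
python3 f.py
```

```text
[-1.08 -0.54  6.94] [-0.098 -0.295  0.014] [0.4946 0.1741 0.0872] [-1.000e-04  9.998e-01  2.140e-02  1.300e-03]
```

```bash
python3 - <<'E'
from h import *
q=get_image("scene"); save(q,"z.png")
cv2.imwrite("pics/fin.png",cv2.resize(q["frame"][150:225,210:290],None,fx=8,fy=8,interpolation=cv2.INTER_CUBIC)[:,:,::-1])
E
```

```text
(no output)
```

View pics/fin.png

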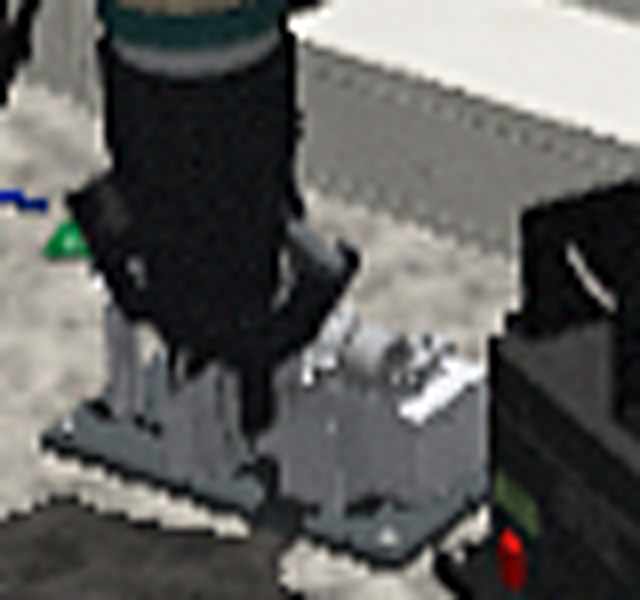

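The picture shows the arm's knuckle no longer standing proud. It is down in the gap behind the block's near knuckle at crop ~(370,350). The forces show it trapped in the V, so I hand in.

```bash
python3 -c "from rig import *; print(sign_off())"
```

```text
the job is handed in; nothing more can be done
None
```

I laid the hinge pin in both cradle notches and let go of it, then seated the larger arm's knuckle between the block's knuckles and handed the job in with the gripper still holding it; no pass/fail result came back.

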